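Spin the sample carousel and brake it at the gate

ROBOT

A 6-joint arm with a two-finger parallel gripper is mounted at the origin on the work surface. World frame = base frame: x ahead of the robot, y to its left, z up, the work surface at z = 0. Lengths are in mm, angles in rad, forces in N, time in s.
With the tool pointing down it reaches from about 325 to 875 mm from the base axis. Payload 4.4 kg.
Tool frame: the origin (TCP) lies on the centre line of the jaws, within the pads' length; the fingertips stand ahead of it and the grasp point (between the pads) lies 6 mm ahead of it (ctrl.tcp_to_tips is the z of the fingertips in the tool frame, in mm); z points along the fingers, y is the direction in which the jaws open and shut (so a half turn about z gives the same grasp; the last joint's range is limited). The gripper opens to 85 mm and grips with 20 to 120 N. Pads are 22 mm wide; open, the fingers measure 114 mm over their backs; the gripper's body (76 mm by 85 mm) begins 54 mm behind the grasp point. The pads swing forward as they close: fully open they stand 13 mm farther back than shut.
Start: joints at [1.093, 0.207, 1.542, -0, 1.393, -0.15], TCP at [184.593, 544.567, 256.282] pointing down, gripper open.
Joint ranges: [-2.73, 2.73], [-0.86, 2.22], [0.23, 2.46], [-1.11, 4.25], [0.08, 2.63], [-2.82, 2.82]. Speed limits (rad/s): [2.79, 2.79, 3.14, 3.14, 3.14, 3.14].

INTERFACE

Orientations are given as a 3x3 rotation matrix whose columns are the frame's x, y, z axes.
In Python, from plant import ctrl, sensors, optics gives the robot as it stands. Calls block until the motion is done:
- ctrl.move_ptp(position, orientation): joint-space move of the TCP to a pose.
- ctrl.move_l(position, rot=None, vel=150, threshold=None): straight line of the TCP; rot=None keeps the orientation; vel is the mean speed in mm/s. With threshold (N) it stops when the force on the tool has changed by that much, and returns True; else False.
- ctrl.set_joints(angles): joint-space move.
- ctrl.gripper_to(opening, force=None): finger opening in mm; force is the grip in N (None keeps the last); returns when the fingers have stopped.
- ctrl.hold(seconds).
- ctrl.solve_ik(position, orientation): joint angles nearest the present ones, or None.
- sensors.read_state(): the state.
- optics.grab_frame(name): name is "scene" or "top" or "wrist"; returns (picture, depth): 384x512x3 uint8, red, green, blue; 384x512 float32, mm along the optical axis (not along the pixel's ray), 0 where there is no reading.
- optics.camera_params(name): a dict with "mtx" (3x3 intrinsics, pixels), "k1" (the pictures are not rectified: a ray, as slopes to the right and down, at radius r is drawn at 1 + k1 r^2 times it, then the intrinsics apply), "R" (3x3) and "t" (3): a world point X has camera coordinates R X + t; the wrist camera has in their place "T_tool_cam" (4x4, takes a point from camera to tool coordinates, whose origin is the TCP and whose axes are the flange's). Camera axes: x right, y down, z forward; pixel columns grow to the right and rows downward; lengths in mm; the calibration is good to about 2 mm. A picture is of the moment at which its call begins: read the wrist's pose just before it. camera_params takes no time and is no camera call.
A pose or a line that the arm cannot do raises ctrl.MotionError and nothing moves.
- ctrl.finish_job(): hands the job in, once; it reports no verdict.
The state is a dict: "t": time; "q": joint angles; "qvel": joint speeds; "tau": joint torques, N m; "eef_pos": TCP position; "eef_rot": TCP orientation; "force": force on the tool from outside, world axes, zero at the start; "wrist_torque": the same for the moment, N m; "grip_width": finger opening in mm.
Only numpy, scipy, OpenCV 4.12 (cv2) and the standard library are available. Lean on these libraries where they do the work, as an engineer would, in place of code of your own. Each camera call takes 0.05 s, during which the arm holds its last target.

TASK

Check that the sample carousel runs freely and park it: with a fingertip flick the white rotor into a spin (either way round; pushing the upright lug is easiest) so that, coasting untouched, its lug has gone past the two-pin gate at least twice. Then, while it is still turning, brake it with a fingertip on the disc, not by touching the lug again, so that it comes to rest under the finger with the lug between the two pins, and take the hand away with the rotor left standing there; if it stops short or long, do not let go of it off the gate. Grasp nothing, keep off the hub nut, and leave the things round about where they are.

Things in the scene. Friction and masses are not known exactly. Their poses are not given: they have to be found in the camera images.
- carousel: Round grey foot of a bench sample carousel, bolted down, 200 mm across; origin on the rotor's vertical axis at the bench surface. On it a flat white rotor disc, 230 mm across and 14 mm thick, turns on a free bearing; its top face is 48 mm above the bench. At one side a tongue sticks out of the foot (along this body's own -x) and carries the gate. Only the rotor turns; nothing comes off.
- rotor (a joint): turn of the rotor, rad, anticlockwise from above positive, counting on over whole turns. At 0 and every multiple of 2 pi the lug is at the middle of the gate. Starts between 0.9 and 5.4. Inertia about 0.004 kg m2. Left alone it loses about a tenth of its speed per second and in the end stops. A lug push at 0.15 m/s gives 2 to 3.5 rad/s; a few newtons of fingertip on the disc stop it at once.
- lug (a point): the home lug: the only upright block on the rotor, fixed to its top face near the rim; 10 mm wide along the direction of travel, 20 mm radially, 28 mm tall; dark steel. This point is the centre of its underside, on the disc's top face, 100 mm from the axis; own x points radially inward.
- hub (a point): steel hub nut on the rotor's axis, 36 mm across, 16 mm tall; this point is the centre of its underside, on the disc's top face. Not to be touched. Between 20 and 85 mm from the axis the disc's top is flat and nothing on it stands up (the ring of twelve grey spots at 84 mm is flush).
- gate (a point): middle of the gate, on the lug's circle (100 mm from the axis) at the height of the disc's top face. The gate is two upright steel pins just outside the disc's rim (135 mm from the axis, 10 mm thick, 54 mm apart centre to centre, so 44 mm clear between them), ending 8 mm above the disc's top face. The lug is in the gate when, seen from the axis, it stands between the pins.
- vial: bystander, loose: small capped amber vial, 28 mm across, 55 mm tall; origin at the centre of its underside. To be left alone.
- jar: bystander, loose: squat white jar, 48 mm across, 60 mm tall; origin at the centre of its underside. To be left alone.
- beaker: bystander, loose: open glass beaker, 68 mm across, 85 mm tall; origin at the centre of its underside. To be left alone.
- reagent: bystander, loose: glass bottle with blue cap, 68 mm across, 150 mm tall; origin at the centre of its underside. To be left alone.
- tipbox: bystander, loose: pipette-tip box, 120 x 80 x 60 mm; origin at the centre of its underside. To be left alone.
- weight: bystander, loose: plain brass cylinder, 36 mm across, 45 mm tall; origin at the centre of its underside. To be left alone.
- dish: bystander, loose: shallow glass dish, 90 mm across, 16 mm tall; origin at the centre of its underside. To be left alone.

How it is judged:
By the outcome, as a careful person would: the job done as asked, in the order asked, and still so for the second after the job is handed in, with the robot touching nothing.
It also fails if it takes over 64 s, if anything falls off the work surface, if the arm or the gripper's body presses on something with over 40 N, if the wrist force passes 120 N, or if a joint passes its speed limit or range.

## Working session

There is one attempt and no reset: what is moved stays moved. The work goes in short steps, each a Python script; the robot and the scene stay as the last script left them, time stands still between calls to the robot, and variables do not carry over. Pictures are saved under pics/ and viewed, and the job is handed in when it is done.

```bash
ls; mkdir -p pics
python3 - <<'E'
from plant import ctrl, sensors, optics
import cv2
for n in("scene","top"):
    p,d=optics.grab_frame(n); cv2.imwrite(f"pics/{n}0.png",p[:,:,::-1])
    c=optics.camera_params(n); print(n,c)
print(ctrl.tcp_to_tips, sensors.read_state()['t'])
print(optics.camera_params("wrist"))
E
```

```text
pics
scene {'mtx': array([[367.40947494,   0.        , 252.0886264 ],
       [  0.        , 367.40947494, 186.71410732],
       [  0.        ,   0.        ,   1.        ]]), 'k1': -0.015726303820233545, 'R': array([[-0.7831392 ,  0.62152925, -0.019859  ],
       [ 0.36250238,  0.43034636, -0.8266765 ],
       [-0.50525738, -0.65460171, -0.56232694]]), 't': array([ 408.13606563, -139.15657107, 1367.92320867])}
top {'mtx': array([[366.76277878,   0.        , 256.19076323],
       [  0.        , 366.76277878, 194.55796551],
       [  0.        ,   0.        ,   1.        ]]), 'k1': -0.05487641259743423, 'R': array([[ 0.04009364, -0.99918153,  0.00536303],
       [-0.9708911 , -0.0402258 , -0.23611935],
       [ 0.23614183,  0.00425997, -0.97170926]]), 't': array([  -6.31151617,  540.94528227, 1243.42523959])}
25.0 0.1
{'mtx': array([[306.05159724,   0.        , 254.27577329],
       [  0.        , 306.05159724, 190.79298948],
       [  0.        ,   0.        ,   1.        ]]), 'k1': -0.08122043515996562, 'T_tool_cam': array([[-5.94924845e-04, -9.52434134e-01, -3.04743936e-01,
         7.74580402e+01],
       [ 9.99999800e-01, -5.01641742e-04, -3.84401438e-04,
         3.83758733e-01],
       [ 2.13244772e-04, -3.04744104e-01,  9.52434242e-01,
        -1.18118518e+02],
       [ 0.00000000e+00,  0.00000000e+00,  0.00000000e+00,
         1.00000000e+00]])}
```

View pics/scene0.png

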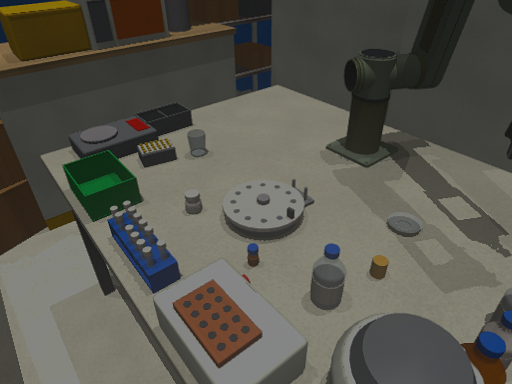

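View pics/top0.png

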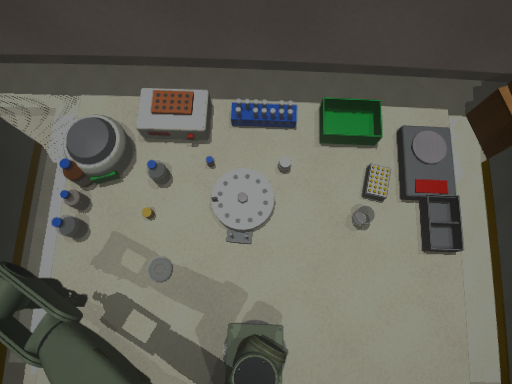

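Top view: the carousel is around (243,199), the gate tongue around (239,236) on the robot side, and the lug at (215,199). Next I'll measure all three.

```bash
cat > h.py <<'E'
import numpy as np, cv2
from plant import ctrl, sensors, optics
def ray(n,uv,c=None):
    c=c or optics.camera_params(n); m=c['mtx']
    d=np.array([(uv[0]-m[0,2])/m[0,0],(uv[1]-m[1,2])/m[1,1]]); s=d.copy()
    for _ in range(10): s=d/(1+c['k1']*(s@s))
    v=np.array([s[0],s[1],1.])
    if 'R' in c: R,t=c['R'],c['t']
    else:
        st=sensors.read_state(); T=c['T_tool_cam']; Rw=st['eef_rot']@T[:3,:3]; p=st['eef_rot']@T[:3,3]+st['eef_pos']
        return p,Rw@v
    return -R.T@t, R.T@v
def cast(n,uv,z,c=None):
    p,v=ray(n,uv,c); return p+v*(z-p[2])/v[2]
def proj(n,X,c=None):
    c=c or optics.camera_params(n); x=c['R']@np.asarray(X,float)+c['t']; s=x[:2]/x[2]
    s=s*(1+c['k1']*(s@s)); return s*c['mtx'][0,0]+c['mtx'][:2,2]
E
python3 - <<'E'
from h import *
p=cv2.imread("pics/top0.png"); 
c=p[150:260,190:300]; cv2.imwrite("pics/topc.png",cv2.resize(c,None,fx=5,fy=5,interpolation=cv2.INTER_CUBIC))
s=cv2.imread("pics/scene0.png")[165:250,210:330]; cv2.imwrite("pics/scenec.png",cv2.resize(s,None,fx=6,fy=6,interpolation=cv2.INTER_CUBIC))
hsv=cv2.cvtColor(p,cv2.COLOR_BGR2HSV)
print(p[185,243],p[199,215],p[250,260],p[180,290])
E
```

```text
[144 144 142] [52 55 54] [124 140 142] [125 140 143]
```

View pics/topc.png

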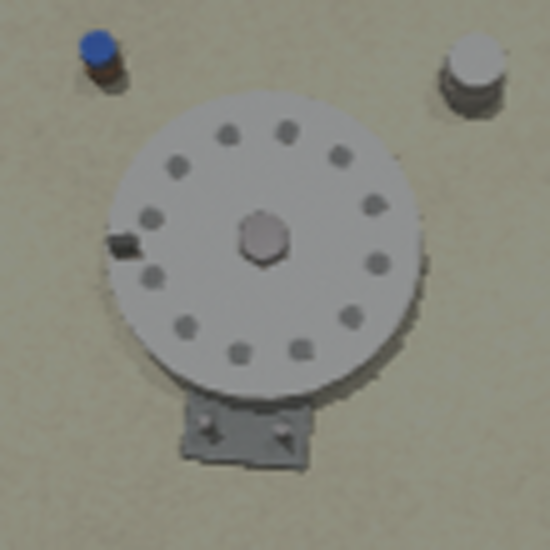

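View pics/scenec.png

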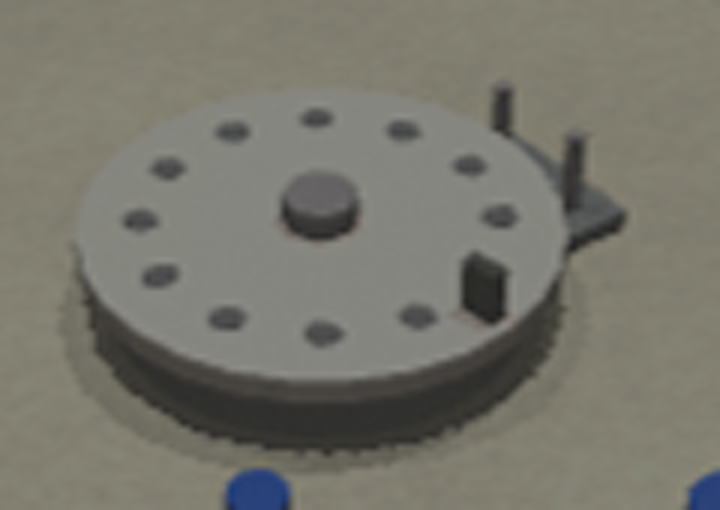

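Top crop: lug at crop (124,245), pin tops at about (206,421) and (284,430), vial at (99,50), jar at (476,62). I'll fit the spots, the pins and the lug.

```bash
cat > meas.py <<'E'
from h import *
def cr(u): return np.array([190+(u[0]+.5)/5-.5,150+(u[1]+.5)/5-.5])
sp=[(228,135),(287,132),(341,156),(374,205),(377,263),(351,317),(302,349),(239,353),(186,327),(152,277),(151,218),(178,166)]
P=np.array([cast("top",cr(s),48)[:2] for s in sp])
A=np.c_[2*P,np.ones(len(P))]; x=np.linalg.lstsq(A,(P**2).sum(1),rcond=None)[0]; print("spots circle",x[:2],np.sqrt(x[2]+x[:2]@x[:2]))
g=cv2.cvtColor(cv2.imread("pics/top0.png"),cv2.COLOR_BGR2HSV)
# scene camera spots
sp2=[(317,118),(404,130),(470,165),(500,216),(418,316),(323,334),(227,319),(160,275),(140,220),(168,168),(232,131)]
P2=np.array([cast("scene",(210+(s[0]+.5)/6-.5,165+(s[1]+.5)/6-.5),48)[:2] for s in sp2])
A=np.c_[2*P2,np.ones(len(P2))]; x2=np.linalg.lstsq(A,(P2**2).sum(1),rcond=None)[0]; print("scene circle",x2[:2],np.sqrt(x2[2]+x2[:2]@x2[:2]))
C=x[:2]
for nm,u,z in (("hubtop",(264,238),64),("pinA",(206,421),56),("pinB",(283,429),56),("lugtop",(122,240),76),("vial",(99,47),55),("jar",(476,60),60)):
    q=cast("top",cr(u),z)[:2]; d=q-C; print(nm,q,np.linalg.norm(d),np.degrees(np.arctan2(d[1],d[0])))
for nm,u,z in (("pinA",(503,86),56),("pinB",(576,134),56),("lugtop",(486,263),76),("hubtop",(320,188),64)):
    q=cast("scene",(210+(u[0]+.5)/6-.5,165+(u[1]+.5)/6-.5),z)[:2]; d=q-x2[:2]; print("sc",nm,q,np.linalg.norm(d),np.degrees(np.arctan2(d[1],d[0])))
E
python3 meas.py; python3 -c "
from h import *
s=sensors.read_state(); print(s['eef_rot'],s['t'])"
```

```text
spots circle [530.9867331   65.22596173] 83.85401474767207
scene circle [530.43367796  61.97361279] 84.53107642942328
hubtop [529.23499435  64.432914  ] 1.9228919260996251 -155.6427711139694
pinA [397.88452263  98.95002014] 137.30808624444916 165.782192074867
pinB [394.49965754  44.79960221] 138.00709386672463 -171.4884088604086
lugtop [520.82972188 163.99240296] 99.28733449183581 95.87158195672764
vial [670.69165821 193.40153286] 189.59547235225972 42.53555819127275
jar [670.46088561 -84.0261705 ] 204.27735604249622 -46.939632683518035
sc pinA [395.03220187  43.50689981] 136.65496410092152 -172.23363948295918
sc pinB [397.65532711  97.34147687] 137.40806476811818 165.08457624777864
sc lugtop [520.19580981 162.41961569] 100.9663975900684 95.8197233424667
sc hubtop [528.91554649  60.43511726] 2.1614096477612157 -134.61828582252576
[[-9.47077279e-01  3.21004057e-01 -1.01136129e-03]
 [ 3.21005460e-01  9.47075448e-01 -1.89471048e-03]
 [ 3.49625692e-04 -2.11908974e-03 -9.99997694e-01]] 0.1
```

```bash
cat >> h.py <<'E'
C=np.array([530.7,63.6]); G=np.radians(176.8)
R0=np.array([[-1.,0,0],[0,1,0],[0,0,-1]])
def pol(r,deg): a=np.radians(deg); return C+r*np.array([np.cos(a),np.sin(a)])
def say(*a):
    s=sensors.read_state(); print(round(s['t'],3),np.round(s['eef_pos'],1),np.round(s['force'],2),*a)
E
python3 - <<'E'
from h import *
ctrl.gripper_to(0); say(sensors.read_state()['grip_width'],ctrl.tcp_to_tips)
B=pol(56,120)
ctrl.move_ptp([*B,48+25+25],R0); say()
p,d=optics.grab_frame("wrist"); cv2.imwrite("pics/w1.png",p[:,:,::-1])
# touch test
for i in range(1):
    r=ctrl.move_l([*B,48+25-4],vel=25,threshold=2.5); say(r)
    ctrl.hold(0.1); say()
z=sensors.read_state()['eef_pos'][2]
ctrl.move_l([*B,z+3]); say("hover")
E
```

```text
0.867 [184.6 544.6 256.3] [ 0.91 -0.48  0.8 ] -0.13174154995806156 25.0
2.883 [502.9 112.8  98.3] [0.14 0.43 0.33]
3.85 [502.8 112.2  73.1] [0.46 0.28 3.89] True
3.95 [502.6 112.1  73.1] [-0.32  0.86  5.67]
4.2 [502.4 112.1  75.9] [-0.14  0.77 -0.3 ] hover
```

View pics/w1.png

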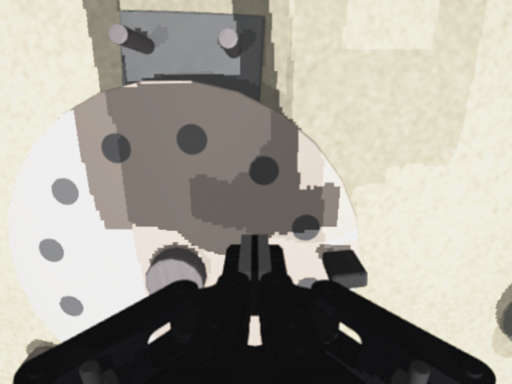

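Wrist view: pins at (118,35) and (228,38), the lug at about (343,262) to the right of the fingertips, hub nut at (175,280). The touch test met the disc at z ≈ 48. Next I'll cross-check the geometry from this view and rehearse the brake stroke on the standing disc.

```bash
cat >> h.py <<'E'
def castw(uv,z,pos,rot=R0):
    c=dict(optics.camera_params("wrist")); m=c['mtx']; T=c['T_tool_cam']
    d=np.array([(uv[0]-m[0,2])/m[0,0],(uv[1]-m[1,2])/m[1,1]]); s=d.copy()
    for _ in range(10): s=d/(1+c['k1']*(s@s))
    v=rot@T[:3,:3]@np.array([s[0],s[1],1.]); p=rot@T[:3,3]+pos
    return p+v*(z-p[2])/v[2]
def polar(q,c=None):
    d=q[:2]-(C if c is None else c); return np.round([*q[:2],np.hypot(*d),np.degrees(np.arctan2(d[1],d[0]))%360],1)
E
python3 - <<'E'
from h import *
pos=np.array([502.9,112.8,98.3])
for n,u,z in(("pinL",(118,35),56),("pinR",(229,38),56),("lugtop",(343,255),76),("s1",(117,148),48),("s2",(192,139),48),("s3",(264,170),48),("s4",(306,228),48),("s",(65,191),48),("s",(51,250),48),("s",(72,306),48)):
    print(n,polar(castw(u,z,pos)))
P=np.array([castw(u,48,pos)[:2] for u in((117,148),(192,139),(264,170),(306,228),(65,191),(51,250),(72,306))])
A=np.c_[2*P,np.ones(len(P))]; x=np.linalg.lstsq(A,(P**2).sum(1),rcond=None)[0]; print(x[:2],np.sqrt(x[2]+x[:2]@x[:2]))
for u,z in(((118,35),56),((229,38),56),((343,255),76)): print(polar(castw(u,z,pos),x[:2]))
# brake rehearsals
B=pol(56,120)
for v in (25,40):
    ctrl.move_l([*B,73.1+3]); ctrl.hold(.2); say("start")
    r=ctrl.move_l([*B,73.1-3],vel=v,threshold=2.5); say(r,v); ctrl.hold(.1); say()
    ctrl.move_l([*B,73.1+3])
E
```

```text
pinL [396.6  46.2 135.2 187.4]
pinR [399.3 100.7 136.6 164.2]
lugtop [505.7 159.3  98.9 104.7]
s1 [454.1  35.6  81.6 200.1]
s2 [449.4  78.6  82.7 169.5]
s3 [467.1 118.4  84.  139.3]
s4 [503.  144.1  85.1 109. ]
s [ 4.795e+02 -2.000e-01  8.180e+01  2.313e+02]
s [519.4 -18.2  82.6 262.2]
s [563.  -13.2  83.3 292.8]
[532.67717243  65.26259556] 84.29986849848937
[396.6  46.2 137.4 188. ]
[399.3 100.7 138.1 165.1]
[505.7 159.3  97.8 106. ]
4.65 [502.6 112.1  76. ] [ 0.26 -0.63 -0.28] start
4.892 [503.8 112.3  73. ] [0.31 0.43 4.49] True 25
4.992 [503.7 112.2  73.1] [0.44 0.85 5.05]
5.692 [502.6 112.1  76. ] [ 0.35 -0.73 -0.57] start
5.9 [504.9 112.5  73.1] [4.04 2.23 7.78] True 40
6.0 [504.6 112.4  73. ] [ 0.98 -0.22  4.96]
```

Run:
```python
from h import *
B=pol(56,120)
ctrl.move_l([*B,120],vel=250); ctrl.hold(.1)
pos=sensors.read_state()['eef_pos']; print(pos)
p,d=optics.grab_frame("wrist"); cv2.imwrite("pics/w2.png",p[:,:,::-1])
p,d=optics.grab_frame("scene"); s=p[165:250,210:330,::-1]; cv2.imwrite("pics/s2.png",cv2.resize(s,None,fx=6,fy=6,interpolation=cv2.INTER_CUBIC)); say()
```

```text
[501.72514329 112.04831578 119.09746426]
6.775 [501.3 112.  118.5] [-0.19 -0.8  -0.34]
```

View pics/w2.png

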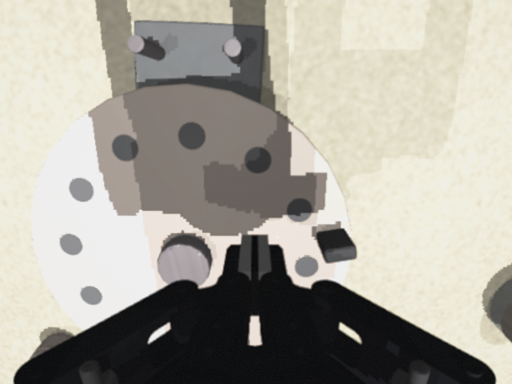

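View pics/s2.png

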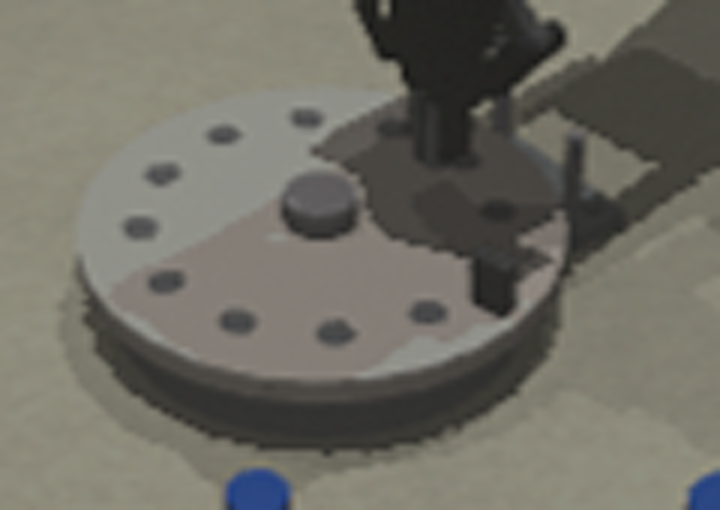

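Rotor shifted a few degrees during the rehearsal, as expected. The lug is now at (337,244) in the wrist view and the spots are clearly visible. I'll build an angle estimator from spots plus lug.

```bash
cat >> h.py <<'E'
def lugangle(p,pos,rot=R0,CC=None,verbose=False):
    """p RGB wrist. returns (lug deg coarse or None, refined deg or None, spot list)"""
    CC=np.array([531.5,64.2]) if CC is None else CC
    g=cv2.cvtColor(p,cv2.COLOR_RGB2GRAY); med=cv2.medianBlur(g,41)
    m=((g.astype(float)<0.75*med)).astype(np.uint8)*255
    sp=[]
    for c in cv2.findContours(m,cv2.RETR_LIST,cv2.CHAIN_APPROX_NONE)[0]:
        a=cv2.contourArea(c)
        if not 150<a<900: continue
        (x,y),(w,h),_=cv2.minAreaRect(c)
        if min(w,h)<0.6*max(w,h) or a<0.68*w*h: continue
        M=cv2.moments(c); u=(M['m10']/a,M['m01']/a); q=polar(castw(u,48,pos,rot),CC)
        if 78<q[2]<90: sp.append(q[3])
    lg=None;best=0
    k=(g<75).astype(np.uint8)*255
    for c in cv2.findContours(k,cv2.RETR_EXTERNAL,cv2.CHAIN_APPROX_NONE)[0]:
        a=cv2.contourArea(c)
        if not 250<a<2500: continue
        M=cv2.moments(c); u=(M['m10']/a,M['m01']/a); q=polar(castw(u,62,pos,rot),CC)
        if verbose: print('dark',u,a,q)
        if 86<q[2]<114 and a>best: lg=q[3];best=a
    ref=None
    if sp:
        ph=np.angle(np.mean(np.exp(1j*np.radians(12*(np.array(sp)-15)))))
        ph=np.degrees(ph)/12
        if lg is not None: ref=ph+30*np.round((lg-ph)/30)
        else: ref=ph
    return lg,ref,sp
E
python3 - <<'E'
from h import *
print(lugangle(cv2.imread("pics/w2.png")[:,:,::-1].copy(),np.array([501.7,112,119.1]),verbose=True))
print(lugangle(cv2.imread("pics/w1.png")[:,:,::-1].copy(),np.array([502.9,112.8,98.3]),verbose=True))
E
```

```text
dark (190.87851851851852, 243.40395061728393) 337.5 [515.7  71.5  17.4 155.1]
dark (333.045581655481, 240.3984899328859) 596.0 [513.7 162.4  99.8 100.3]
dark (298.6537380550871, 206.6593591905565) 296.5 [490.6 139.3  85.5 118.6]
dark (257.8147759103641, 160.03361344537817) 476.0 [461.6 114.2  86.  144.4]
dark (191.39418293149635, 135.38691159586682) 435.5 [447.1  76.2  85.2 171.9]
dark (152.6574712643678, 49.32873563218391) 290.0 [400.6  57.6 131.  182.9]
dark (246.07636738906086, 49.61919504643963) 323.0 [401.5 107.8 137.1 161.5]
dark (222.89287878787877, 81.6030303030303) 1100.0 [417.9  95.  117.7 164.8]
(np.float64(100.3), np.float64(99.5386006144579), [np.float64(295.5), np.float64(85.0), np.float64(265.2), np.float64(114.5), np.float64(234.8), np.float64(143.3), np.float64(204.3), np.float64(173.7)])
dark (182.77302072714915, 257.7855929323819) 490.5 [515.3  71.8  17.9 154.8]
dark (304.87978142076497, 223.54545454545453) 335.5 [493.9 140.8  85.3 116.2]
dark (263.63249932741456, 170.24831853645412) 619.5 [463.7 117.8  86.4 141.7]
dark (191.43161271507728, 138.7503645377661) 571.5 [447.3  81.2  85.9 168.6]
dark (138.91499409681228, 41.337268791814246) 423.5 [400.9  58.6 130.7 182.5]
dark (243.23581135091925, 42.11670663469224) 417.0 [402.1 107.8 136.6 161.4]
dark (230.2847953216374, 76.99649122807017) 1140.0 [417.7 101.5 119.7 161.9]
(np.float64(141.7), np.float64(155.93347250949918), [np.float64(291.8), np.float64(261.6), np.float64(231.2), np.float64(140.0), np.float64(200.7), np.float64(170.3)])
```

```bash
sed -i 's/if 86<q\[2\]<114/if 92<q[2]<113/' h.py
cat > flick.py <<'E'
from h import *
th=99.5; a=np.radians(th+8+90); t=np.array([np.cos(a),np.sin(a)])
S=pol(97,th)-t*24; Eo=S+t*90; zp=48.1+25+7
print(S,Eo)
ctrl.move_ptp([*S,135],R0); ctrl.move_l([*S,zp],vel=200); say()
ctrl.move_l([*Eo,zp],vel=150); say("pushed")
ctrl.move_l([*Eo,125],vel=300); say()
B=pol(56,120)
ctrl.move_l([*B,120],vel=250); say()
for i in range(12):
    s=sensors.read_state(); p,d=optics.grab_frame("wrist"); l=lugangle(p,s['eef_pos'],s['eef_rot'])
    print(round(s['t'],3),l[0],l[1],len(l[2])); ctrl.hold(.1)
cv2.imwrite("pics/w3.png",p[:,:,::-1])
E
python3 flick.py
```

```text
[537.57958905 166.48664254] [451.74506348 139.42312058]
7.575 [536.  165.7  78.8] [ 0.56  0.66 -0.62]
8.325 [453.5 139.6  81.4] [-0.12  0.57  0.14] pushed
8.625 [455.1 139.9 127.6] [-0.29  0.13 -0.09]
9.008 [502.7 111.6 118.6] [-0.66 -0.53 -0.71]
9.008 None 0.09913289451285641 5
9.158 None -3.7345518766112904 6
9.308 None -7.784725696331296 6
9.458 None -12.062793125671929 8
9.608 None 13.471496815378822 7
9.758 99.6 98.64367104389254 7
9.908 122.8 123.48364278332058 6
10.058 146.8 147.58211386758663 6
10.208 171.8 171.7127994030893 7
10.358 196.1 195.97471782251887 8
10.508 218.0 219.7718143205928 7
10.658 242.1 243.29985989812752 6
```

View pics/w3.png

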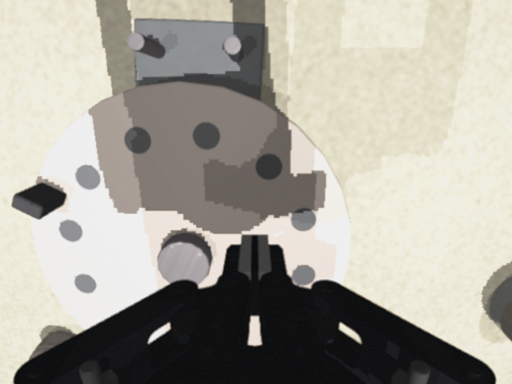

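The wrist picture shows the lug at about (40,200), coasting at about 2.8 rad/s anticlockwise and already past the gate twice. Next I'll track the decay.

```bash
cat > track.py <<'E'
from h import *
import sys,json,os
def track(n,dt=.15):
    T=json.load(open('tr.json')) if os.path.exists('tr.json') else []
    for i in range(n):
        s=sensors.read_state(); p,d=optics.grab_frame("wrist"); l=lugangle(p,s['eef_pos'],s['eef_rot'])
        if l[0] is not None and l[1] is not None and abs(l[0]-l[1])<10: T.append([s['t'],float(l[1])])
        ctrl.hold(dt)
    json.dump(T,open('tr.json','w')); return T
from scipy.optimize import least_squares
def fit(T):
    T=np.array(T); t=T[:,0]; a=T[:,1].copy()
    for i in range(1,len(a)):   # sequential unwrap with decaying-rate prediction
        if i==1: pred=a[0]+160*(t[1]-t[0])
        else:
            k=max(0,i-6); w=(a[i-1]-a[k])/(t[i-1]-t[k]); pred=a[i-1]+w*(1-.05*(t[i]-t[k]))*(t[i]-t[i-1])
        a[i]+=360*np.round((pred-a[i])/360)
    t0=t[0]
    def mod(x,tt):
        th,w,k,c=x; e=np.exp(-k*(tt-t0)); return th+(w+c/k)*(1-e)/k-c/k*(tt-t0)
    r=least_squares(lambda x:mod(x,t)-a,[a[0],160,.1,1.],loss='soft_l1',x_scale=[1,10,.01,1])
    x=r.x; res=mod(x,t)-a
    W=lambda tt:(x[1]+x[3]/x[2])*np.exp(-x[2]*(tt-t0))-x[3]/x[2]
    return x,(lambda tt:mod(x,tt)),W,res
def passes(f,W,tn,g=176.3):
    tt=np.arange(tn-3,tn+40,.005); A=f(tt); w=W(tt); out=[]
    for i in range(1,len(tt)):
        if w[i]<=0: break
        if np.floor((A[i]-g)/360)>np.floor((A[i-1]-g)/360): out.append((round(tt[i],2),round(np.radians(w[i]),2)))
    return out, (round(tt[i],1),round((A[i]-g)%360,1))
if __name__=="__main__":
    T=track(int(sys.argv[1])); x,f,W,res=fit(T); print(x,np.round(res,1)); print(passes(f,W,T[-1][0]))
E
echo '[[9.758,98.64],[9.908,123.48],[10.058,147.58],[10.208,171.71],[10.358,195.97],[10.508,219.77],[10.658,243.3]]' > tr.json
python3 track.py 25
```

```text
[9.85317190e+01 1.66090084e+02 6.55827690e-02 1.68813939e+00] [-0.1 -0.2  0.2  0.3 -0.  -0.2 -0.3  0.2  0.1  0.1  0.  -0.1 -0.2 -0.4
  0.   0.1  0.3 -0.2  0.2  0.  -0.1]
([(np.float64(12.7), np.float64(2.31)), (np.float64(15.77), np.float64(1.81)), (np.float64(19.87), np.float64(1.28)), (np.float64(26.48), np.float64(0.67))], (np.float64(40.4), np.float64(226.4)))
```

```bash
python3 track.py 25
python3 - <<'E'
from h import *
B=pol(56,120); ctrl.move_l([*B,73.1+3],vel=80); say()
E
python3 track.py 22; python3 -c "
from h import *
say()"
```

```text
[9.85040404e+01 1.66162970e+02 6.70661484e-02 1.49901758e+00] [-0.1 -0.2  0.2  0.3 -0.  -0.1 -0.3  0.2  0.2  0.1  0.  -0.1 -0.2 -0.4
  0.   0.1  0.3 -0.2  0.2  0.  -0.2 -0.1  0.2 -0.2 -0.   0.2 -0.1  0.2
 -0.2  0.2 -0.3  0.3 -0.2  0.3 -0.3  0.2 -0.2  0.1]
([(np.float64(19.87), np.float64(1.28)), (np.float64(26.39), np.float64(0.69))], (np.float64(41.6), np.float64(249.2)))
21.508 [502.9 112.1  76.1] [ 0.67  0.18 -0.5 ]
[9.84458922e+01 1.66263984e+02 6.79534893e-02 1.40221206e+00] [-0.2 -0.2  0.2  0.3 -0.  -0.1 -0.3  0.2  0.2  0.2  0.1 -0.1 -0.1 -0.3
  0.1  0.2  0.3 -0.2  0.2  0.  -0.2 -0.1  0.1 -0.2 -0.1  0.1 -0.2  0.1
 -0.2  0.2 -0.3  0.3 -0.2  0.3 -0.3  0.2 -0.2  0.2  0.4  0.1 -0.1 -0.1
 -0.1 -0. ]
([(np.float64(26.37), np.float64(0.69))], (np.float64(42.2), np.float64(259.7)))
25.908 [502.7 112.1  76.1] [ 0.35 -0.4   0.51]
```

Run:
```python
from h import *
from track import fit
import json
x,f,W,res=fit(json.load(open('tr.json'))[-60:]); 
B=pol(56,120)
ctrl.hold(.22); say("go")
r=ctrl.move_l([*B,73.1-3],vel=25,threshold=2.5); say(r); t=sensors.read_state()['t']; print("free pred",f(t)%360)
for i in range(3):
    ctrl.hold(.1); s=sensors.read_state(); p,d=optics.grab_frame("wrist"); print(lugangle(p,s['eef_pos'],s['eef_rot'])); say()
cv2.imwrite("pics/w4.png",p[:,:,::-1])
```

```text
26.125 [502.7 112.1  76.1] [ 0.04 -0.   -0.44] go
26.367 [503.7 112.3  73.1] [-0.55  0.26  4.5 ] True
free pred 176.42486012129416
(np.float64(171.1), np.float64(170.9787991305333), [np.float64(277.0), np.float64(246.7), np.float64(125.3), np.float64(155.4), np.float64(155.5)])
26.517 [503.5 112.1  73.1] [-0.76  0.78  5.58]
(np.float64(171.1), np.float64(171.03900328045594), [np.float64(277.0), np.float64(246.8), np.float64(125.3), np.float64(155.5), np.float64(155.6)])
26.667 [503.5 112.1  73.1] [-1.13  0.83  4.94]
(np.float64(171.1), np.float64(171.03900328045594), [np.float64(277.0), np.float64(246.8), np.float64(125.3), np.float64(155.5), np.float64(155.6)])
26.817 [503.5 112.1  73.1] [ 0.14 -0.22  5.2 ]
```

View pics/w4.png

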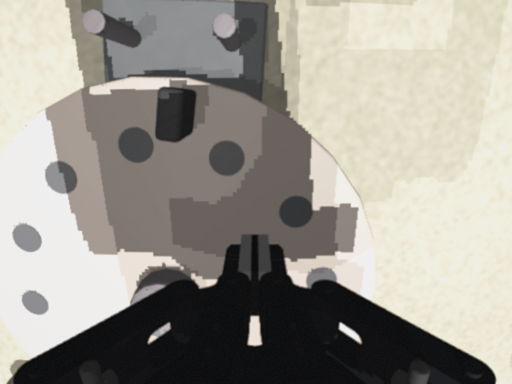

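It stopped at about 171°, between the pins but about 5° short of the middle (lug at (176,115), left pin (94,20), right pin (224,25)). With the finger still pressing, I'll drag the disc the remaining way.

```bash
cat > drag.py <<'E'
from h import *
import sys
def look(tag,save=None):
    s=sensors.read_state(); p,d=optics.grab_frame("wrist"); l=lugangle(p,s['eef_pos'],s['eef_rot']); print(tag,l[0],l[1]); say()
    if save: cv2.imwrite(save,p[:,:,::-1])
if __name__=="__main__":
    CC=np.array([531.5,64.2])
    z,deg=float(sys.argv[1]),float(sys.argv[2])
    p0=sensors.read_state()['eef_pos']
    ctrl.move_l([p0[0],p0[1],z],vel=10); look("press")
    a=np.radians(deg); M=np.array([[np.cos(a),-np.sin(a)],[np.sin(a),np.cos(a)]])
    q=CC+M@(p0[:2]-CC); ctrl.move_l([*q,z],vel=15); ctrl.hold(.2); look("dragged",sys.argv[3])
E
python3 drag.py 72.7 4.5 pics/w5.png
```

```text
press 170.9 170.7387188514934
27.125 [503.8 112.2  73. ] [-0.28  0.43  5.53]
dragged 175.6 175.43865712106367
27.817 [500.1 109.6  73.1] [-0.45 -0.3   6.6 ]
```

```bash
python3 -c "
from h import *
p=cv2.imread('pics/w5.png')[:120,60:260]; cv2.imwrite('pics/w5c.png',cv2.resize(p,None,fx=4,fy=4,interpolation=cv2.INTER_CUBIC))"
```

```text
(no output)
```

View pics/w5c.png

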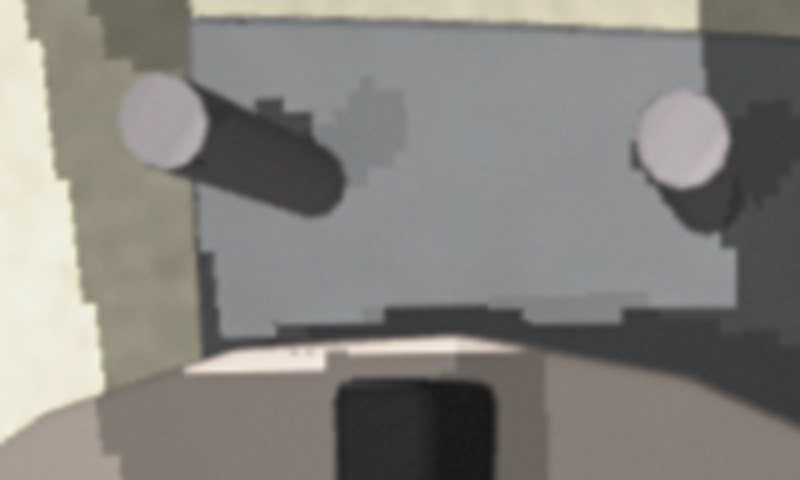

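Pin tops are at crop (163,121) and (684,139), with the lug between them. I'll compute the gate angle from this very view.

```bash
python3 - <<'E'
from h import *
s=sensors.read_state(); CC=np.array([531.5,64.2]); say()
f=lambda u:np.array([60+(u[0]+.5)/4-.5,(u[1]+.5)/4-.5])
a=[polar(castw(f(u),56,s['eef_pos'],s['eef_rot']),CC) for u in((163,121),(684,139))]; print(a,(a[0][3]+a[1][3])/2)
E
python3 drag.py 72.7 1.0 pics/w6.png
```

```text
27.817 [500.1 109.6  73.1] [-0.45 -0.3   6.6 ]
[array([396. ,  46.1, 136.7, 187.6]), array([399.2, 100.2, 137.1, 164.8])] 176.2
press 175.6 175.41854993439895
28.117 [500.1 109.6  73. ] [-0.27  0.82  6.62]
dragged 176.5 176.25868505140363
28.617 [499.4 109.1  73.1] [-0.22  1.92  5.95]
```

Centred at 176.3° against the gate's 176.2°. Now I'll unload gradually and watch for drift before taking the hand away.

Run:
```python
from h import *
from drag import look
p0=sensors.read_state()['eef_pos']
for z in (72.8,72.9,73.0,73.1,73.2,73.35):
    ctrl.move_l([p0[0],p0[1],z],vel=4); ctrl.hold(.15); look(z)
```

```text
72.8 176.5 176.23865712106368
29.067 [499.5 109.1  73.1] [-0.82  1.41  5.3 ]
72.9 176.5 176.25826697453954
29.517 [499.4 109.1  73.1] [-0.16  1.05  4.02]
73.0 176.5 176.25868505140363
29.967 [499.4 109.1  73.1] [-0.38  0.62  5.03]
73.1 176.5 176.33865712106365
30.417 [499.4 109.1  73.1] [-0.44  0.56  4.79]
73.2 176.6 176.39865423642345
30.867 [499.3 109.1  73.1] [0.36 0.76 2.96]
73.35 176.8 176.55838074907464
31.317 [499.2 109.   73.1] [ 0.32 -0.12  1.17]
```

Run:
```python
from h import *
from drag import look
p0=sensors.read_state()['eef_pos']
for z in (73.42,73.5,73.6,73.75):
    ctrl.move_l([p0[0],p0[1],z],vel=4); ctrl.hold(.2); look(z)
ctrl.hold(.4); look("wait")
```

```text
73.42 176.8 176.55838074907464
31.817 [499.1 109.   73.3] [-0.05 -0.19 -0.03]
73.5 176.7 176.4987780434195
32.317 [499.2 109.   73.5] [ 0.92 -0.41 -0.26]
73.6 176.7 176.5386571210637
32.817 [499.2 109.   73.6] [-0.14 -0.3   0.33]
73.75 176.7 176.5386571210637
33.317 [499.2 109.   73.7] [-0.96 -0.86  0.12]
wait 176.7 176.51854993439898
33.767 [499.2 109.   73.7] [ 0.66  0.26 -0.57]
```

Finger is off the disc and the rotor stands still at 176.5°. Next: straight up, clear the area and check.

Run:
```python
from h import *
from drag import look
p0=sensors.read_state()['eef_pos']
ctrl.move_l([p0[0],p0[1],78],vel=30); look("up")
ctrl.move_l([p0[0],p0[1],200],vel=150); ctrl.hold(.2); look("high","pics/w7.png")
ctrl.set_joints([1.093, 0.207, 1.542, 0, 1.393, -0.15]); ctrl.hold(.3); say()
for n in("scene","top"):
    p,d=optics.grab_frame(n); cv2.imwrite(f"pics/{n}9.png",p[:,:,::-1])
    q=cv2.imread(f"pics/{n}0.png"); 
c=cv2.imread("pics/top9.png")[150:260,190:300]; cv2.imwrite("pics/top9c.png",cv2.resize(c,None,fx=5,fy=5,interpolation=cv2.INTER_CUBIC)); say()
```

```text
up 176.7 176.51854993439898
34.108 [499.4 109.   78.2] [-0.06  0.19  0.13]
high 176.3 176.670814354779
35.325 [498.6 109.  199. ] [-0.68 -0.59  0.62]
37.575 [185.4 544.1 255.7] [ 0.69 -0.68  0.17]
37.675 [185.1 544.2 255.8] [ 0.03  0.27 -0.08]
```

View pics/top9c.png

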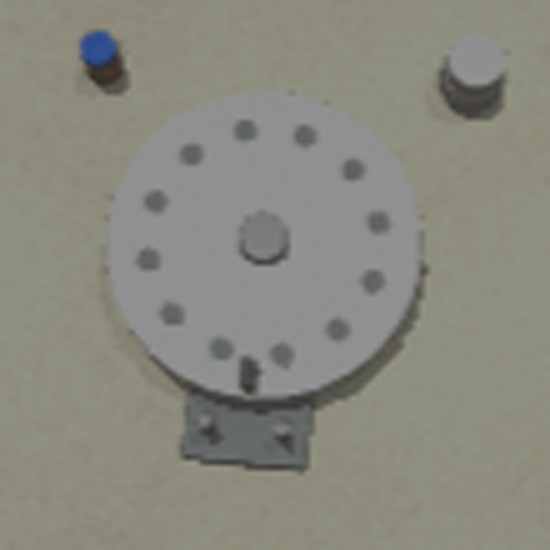

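View pics/top9.png

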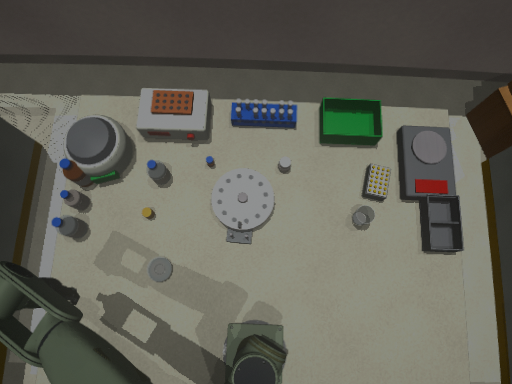

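The top view shows the lug at crop (249,375), midway between the pins at (206,421) and (284,430). The vial and jar are where they were, and nothing else has moved. I'm handing in.

```bash
python3 -c "
from h import *
print(ctrl.finish_job()); say()"
```

```text
the job is handed in; nothing more can be done
None
the job is handed in; nothing more can be done
```

The carousel runs freely and is parked with its lug between the two pins; the job was handed in at about 38 s of the 64 s allowed.

- **Spin:** One fingertip push on the lug set the rotor turning anticlockwise at about 2.8 rad/s. It coasted untouched past the gate five times; the first pass came before tracking began, so I inferred it. The decay was smooth: my fit of the tracked angle held within 0.4°.
- **Brake:** I pressed on the disc with about 5 N while the rotor was still turning at about 0.69 rad/s. It stopped 5° short of the gate middle, already between the pins. With the finger still pressing, I turned the disc the rest of the way to the middle.
- **Release:** I eased the pressure off in small steps. The rotor moved about 0.3° in all and then stood still.
- **Last checks:** The lug was at about 176.6° and the gate middle at about 176.2°. The top view after the hand was clear shows the lug midway between the pins, with the surrounding items where they were at the start.
- **Disagreements:** Before the spin, three trial touches on the standing disc turned it about 4°. The cameras disagree by 2–3 mm on the axis position and about 1° on the gate angle, well inside the room between the pins.

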